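# Find and note the slip angle of a cup on the tilting drip board

## Task

Find how steep the drip board can stand before the stoneware cup slips: lift the board slowly by its steel bar until the cup slides down to the lip by itself, stop there while the rubber-footed canister beside it still holds, and leave the board standing at that angle. Then note the angle by sliding the orange wedge along its track until you feel its slope press lightly against the steel pin on the board's side, with no more than a few newtons, and let go with the wedge still touching. Do not touch the cup or the canister, and leave everything else on the counter alone.

Things in the scene. Friction and masses are not known exactly. Their poses are not given: they have to be found in the camera images.
- fixture: dark wooden base of the drip board, fixed to the counter. Origin on the counter straight below the middle of the hinge line; x points from the handle edge to the hinge, y along the hinge, z up. The wedge's track runs along x at y = -205 mm, from x = -310 to 20 mm, open-ended: floor 10 mm above the counter, two aluminium rails 12 mm high above it, 39 mm apart, ticks (angle scale) on the outer one.
- board: pale board 250 x 230 x 12 mm on a stiff hinge. Origin on the hinge axis, 32 mm above the counter, axes as the fixture's when flat. Deck from x = -250 to 0 mm, y -115 to 115, top at z = 4; face of the dark 30 mm lip at x = -32. Starts flat; raising turns it about +y, up to 0.9 rad; it stays where left. The cup slips at some 0.27 to 0.42 rad, the canister 5 to 8 degrees later; it varies.
- bar_mid (a point): middle of the lifting bar: round steel bar, 14 mm diameter, parallel to the hinge, 110 mm clear between its end arms; in the board's frame at x = -320, z = 8 mm: 70 mm out from the board's free edge, 40 mm above the counter when flat, open space under it. Raising it takes some 7 to 14 N.
- wedge: orange wedge 115 mm long (x), 36 wide (y), about 200 g, loose in the track, on the handle side of the pin. Origin at the centre of its underside; x points to its thin end, towards the hinge. Upright back face at x = -57.5, 80 high; level top to x = -28, then a 35 degree slope down to 20 mm height at the thin end. It slides with 1 to 2 N, in under the raised pin, towards the hinge.
- pin_slot (a point): middle of the slot from which the steel stop pin sticks out, on the board's -y side; in the board's frame at x = -110, y = -119, z = -2 mm. The pin, 10 mm diameter, 120 mm long, runs parallel to the hinge out over the wedge's track and moves up with the board. It is clamped fast up to 6 mm above or below the slot's middle (square to the deck), different each time, so its true height must be felt.
- cup: grey-brown stoneware cup, 76 mm across the rim, 70 high, standing on the board's deck (36 mm above the counter when flat) beside the canister; which of them is on which side varies. Origin at the centre of its underside. It starts 138 to 160 mm from the hinge; lying at the lip it is less than 80 mm from it.
- canister: empty clear plastic canister with black flip-top lid and black rubber foot, 86 mm across the lid, 101 high, on the board 138 to 160 mm from the hinge, beside the cup. Origin at the centre of its underside. It grips the deck better than the cup.
- pourover_stand: white ceramic pour-over stand, 116 mm across, 182 mm high, a bystander; origin at the centre of its underside
- carafe: smoky glass carafe with black handle, 130 mm across, 165 mm high, a bystander; origin at the centre of its underside
- grinder: steel grinder with a side lever, 110 mm across, 215 mm high, a bystander; origin at the centre of its underside
- filter_box: open pale wooden box, 100 x 140 x 70 mm, a bystander; origin at the centre of its underside
- bean_jar: jar with black cap, 84 mm across, 130 mm high, a bystander; origin at the centre of its underside
- scoop: spoon lying on the counter, a bystander; origin at its middle
There are look-alikes about, which are no part of the job. What is shaped like the canister but green or purple is not meant. Several things have the shape of the wedge; the one meant has the colours described above.

How it is judged:
By the outcome, as a careful person would: the job done as asked, in the order asked, and still so for the second after the job is handed in, with the robot touching nothing.
It also fails if it takes over 72 s, if anything falls off the work surface, if the arm or the gripper's body presses on something with over 40 N, if the wrist force passes 120 N, or if a joint passes its speed limit or range.

## Robot

A 6-joint arm with a two-finger parallel gripper is mounted at the origin on the work surface. World frame = base frame: x ahead of the robot, y to its left, z up, the work surface at z = 0. Lengths are in m, angles in rad, forces in N, time in s.
With the tool pointing down it reaches from about 0.425 to 0.95 m from the base axis. Payload 3.5 kg.
Tool frame: the origin (TCP) lies at the very end of the fingers, on their centre line; the grasp point (between the pads) lies 19 mm behind it; z points along the fingers, y is the line along which they close (so a half turn about z gives the same grasp; the last joint's range is limited). The gripper opens to 85 mm and grips with 20 to 120 N. Pads are 22 mm wide; open, the fingers measure 114 mm over their backs; the gripper's body (76 mm by 85 mm) begins 54 mm behind the grasp point. The pads swing forward as they close: fully open they stand 13 mm farther back than shut.
Start: joints at [1.112, 0.286, 1.577, -0, 1.279, -0.15], TCP at [0.205, 0.643, 0.21] pointing down, gripper open.
Joint ranges: [-2.77, 2.77], [-0.9, 2.22], [0.21, 2.48], [-1.53, 4.67], [0.24, 2.81], [-2.84, 2.84]. Speed limits (rad/s): [2.79, 2.79, 3.14, 3.14, 3.14, 3.14].

## Interface

Orientations are given as [roll, pitch, yaw] about the fixed x, y, z axes, in that order (R = Rz(yaw) Ry(pitch) Rx(roll)).
In Python, from workcell import bot gives the robot as it stands. The module is installed in compiled form; this text tells all that it offers.
- The arm moves only by the tool play_rows, never from a script. Its arguments are lists of equal length, an entry for each row: "dp": the shift along the tool's x, y, z in m, a list of three; "delta_rot": the turn, a rotation vector about the tool's x, y, z in rad, a list of three; "jaw": the opening in per cent of the stroke, from 0 (shut) to 100 (fully open). A call has 1 to 20 rows; each row is the pose to reach, as a shift and turn from the pose commanded when the call began, along the tool's axes at that moment; what a row does not reach only later rows make up. A row lasts 1/12 s, in which the tool goes at most 41.7 mm and 7.16 degrees, less where a joint would pass 70% of its speed; a pose out of reach is approached as far as the arm can. A call with a gripper value outside its range is refused whole. The fingers move at their own pace and stop on an object; "newtons" is the grip in N (left out, the last holds). Time passes only in rows, so rows that repeat a pose let the fingers close. It gives the time, the measured TCP pose, the force, the opening and the grip force at its end, in the units of the state.
- bot.read_state(): the state, without advancing time (a new reading comes with each control period).
- bot.get_image(name): name is "scene" or "top"; returns a dict with "color" (384x512x3 uint8, red, green, blue), "intrinsics" (3x3 intrinsics, pixels), "D" ([k1, k2, p1, p2, k3] as OpenCV has them; the pictures are not rectified), "rvec" (rotation vector, rad) and "tvec" (3), from world to camera coordinates, as OpenCV has them. Camera axes: x right, y down, z forward; pixel columns grow to the right and rows downward; lengths in m; the calibration is good to about 2 mm. A picture is of the moment at which its call begins. There is no depth.
- bot.hand_in(): hands the job in; it is judged then, once.
The state is a dict: "t": time; "q": joint angles; "joint_vel": joint speeds; "joint_efforts": joint torques, N m; "tool_pos": TCP position; "tool_rot": TCP orientation; "force": force on the tool from outside, world axes, zero at the start; "wrist_torque": the same for the moment, N m; "gripper_width": finger opening in m; "grasp_force": force on a finger pad.
Only numpy, scipy, OpenCV 4.12 (cv2) and the standard library are available. Lean on these libraries where they do the work, as an engineer would, in place of code of your own. Each camera call takes 0.05 s, during which the arm holds its last target. There are 200 camera calls.

## Working session

There is one attempt and no reset: what is moved stays moved. The work goes in short steps, Python scripts to look and compute and a tool call to move; the robot and the scene stay as the last step left them, time stands still between calls to the robot, and variables do not carry over. Pictures are saved under pics/ and viewed, at most 10 in all, crops included, and the job is handed in when it is done.

Besides the shell and the picture viewer there is one more tool, called after ">>>" as name(argument=value, ...), one argument or row to a line, values as JSON. play_rows: Moves the arm, as the interface text tells. Its arguments: {"type":"object","properties":{"dp":{"type":"array"},"delta_rot":{"type":"array"},"jaw":{"type":"array"},"newtons":{"type":"number"}},"required":["dp","delta_rot","jaw"]}

```bash
mkdir -p pics; python3 - <<'E'
from workcell import bot
import cv2,numpy as np
for n in("scene","top"):
    im=bot.get_image(n); cv2.imwrite(f"pics/{n}0.png",cv2.resize(im["color"][...,::-1],(800,600),interpolation=cv2.INTER_CUBIC))
    cv2.imwrite(f"{n}_raw.png",im["color"][...,::-1])
    R=cv2.Rodrigues(np.array(im["rvec"],float))[0]; print(n,np.round(im["intrinsics"],1).tolist(),im["D"],(-R.T@np.array(im["tvec"]).ravel()).round(3),R[2].round(2))
s=bot.read_state();print(s)
E
```

```text
scene [[391.2, 0.0, 249.7], [0.0, 391.2, 189.9], [0.0, 0.0, 1.0]] [0.00847002 0.         0.         0.         0.        ] [1.403 0.369 1.045] [-0.62 -0.25 -0.75]
top [[419.9, 0.0, 251.7], [0.0, 419.9, 190.7], [0.0, 0.0, 1.0]] [0.04634735 0.         0.         0.         0.        ] [0.363 0.06  1.675] [ 0.12 -0.01 -0.99]
{'t': 0.1, 'q': array([ 1.11202016e+00,  2.87108135e-01,  1.57803367e+00, -2.44024576e-05,
        1.27860168e+00, -1.50028602e-01]), 'joint_vel': array([ 0.00122959, -0.00206721, -0.00385775, -0.00171589, -0.00296352,
       -0.00074208]), 'joint_efforts': array([ 4.61096788e-04, -4.07289577e+01, -2.93700939e+01, -1.71313291e-04,
        3.39056649e-03,  1.62060292e-05]), 'tool_pos': array([0.20481857, 0.64250258, 0.20896318]), 'tool_rot': array([-3.13946249e+00, -2.98387156e-04,  2.83285182e+00]), 'force': array([ 0.57523267, -0.11524568,  0.13821007]), 'wrist_torque': array([ 3.39609267e-05,  1.57901194e-02, -1.58127974e-03]), 'grasp_force': 0.0, 'gripper_width': 0.08534849358941575}
```

View pics/scene0.png

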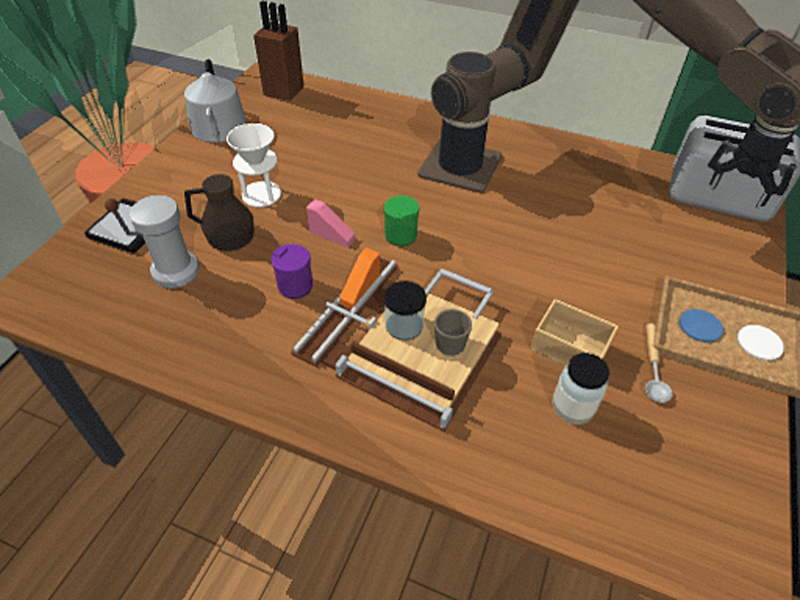

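View pics/top0.png

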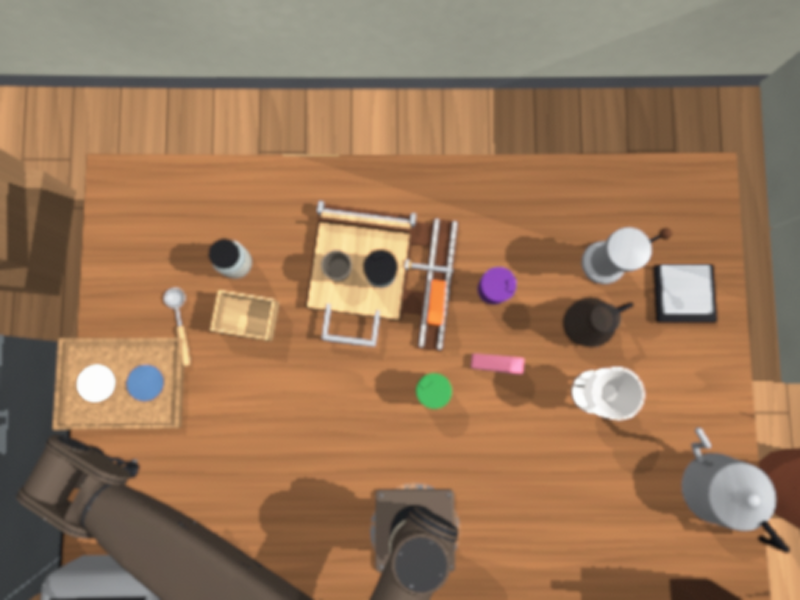

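The scene view (800x600) shows the board at about (425,340), with the cup at (452,330) and the clear, black-lidded canister at (405,310).

Things that could be mistaken for the ones I want (scene px / top px):
- **Wedge:** orange at (360,278) / (437,300), in the track. The pink look-alike is at (330,223) / (498,362). I choose the orange one.
- **Canister:** clear at (405,310) / (380,268). The green one is at (401,220) and the purple one at (292,271).
- **Bar:** the U-handle at (465,280) / (350,342). The hinge rod at (395,390) is not it.

Next is one close crop to check this.

```bash
python3 - <<'E'
import cv2,numpy as np
a=cv2.imread("scene_raw.png")[155:280,180:330]; b=cv2.imread("top_raw.png")[125:230,190:300]
A=cv2.resize(a,None,fx=2.65,fy=2.65*1,interpolation=cv2.INTER_CUBIC); B=cv2.resize(b,None,fx=3.65,fy=3.65,interpolation=cv2.INTER_CUBIC)
H=max(A.shape[0],B.shape[0]);f=lambda i:cv2.copyMakeBorder(i,0,H-i.shape[0],0,0,cv2.BORDER_CONSTANT)
o=np.hstack([f(A),f(B)]);print(o.shape,A.shape);cv2.imwrite("pics/crop1.png",o)
E
```

```text
(383, 800, 3) (331, 398, 3)
```

View pics/crop1.png

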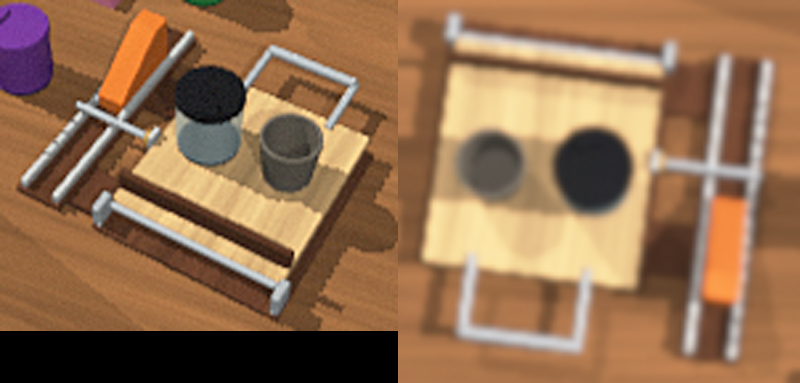

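The crop confirms the choices: the orange wedge lies in the track on the handle side of the pin. The bar corners are at crop px (272,49) and (356,83) in the scene view, and (464,333) and (582,347) in the top view. Next I triangulate.

```bash
cat > h.py <<'E'
import cv2,numpy as np
from workcell import bot
def cam(n):
    im=bot.get_image(n); R=cv2.Rodrigues(np.array(im["rvec"],float))[0]
    return dict(im=im["color"],K=np.array(im["intrinsics"]),D=np.array(im["D"],float),R=R,t=np.array(im["tvec"],float).ravel())
def ray(c,p):
    u=cv2.undistortPoints(np.array([[p]],float),c["K"],c["D"]).ravel()
    d=c["R"].T@np.array([*u,1]); return -c["R"].T@c["t"],d/np.linalg.norm(d)
def plane(c,p,z):
    o,d=ray(c,p); return o+d*(z-o[2])/d[2]
def tri(c1,p1,c2,p2):
    A=np.zeros((3,3));b=np.zeros(3);rs=[ray(c1,p1),ray(c2,p2)]
    for o,d in rs:
        P=np.eye(3)-np.outer(d,d);A+=P;b+=P@o
    x=np.linalg.solve(A,b); return x,max(np.linalg.norm((np.eye(3)-np.outer(d,d))@(x-o)) for o,d in rs)
def proj(c,X):
    return cv2.projectPoints(np.array(X,float).reshape(-1,1,3),cv2.Rodrigues(c["R"])[0],c["t"],c["K"],c["D"])[0].reshape(-1,2)
E
python3 - <<'E'
from h import *
S=cam("scene");T=cam("top")
s=lambda u,v:(180+u/2.65-.3,155+v/2.65-.3); t=lambda u,v:(190+(u-398)/3.65-.3,125+v/3.65-.3)
for n,a,b in [("barA",(272,49),(582,347)),("barB",(356,83),(464,333)),("pin_out",(80,105),(757,173)),("pin_in",(155,137),(655,160)),("hingeR",(102,205),(670,57)),("hingeL",(282,297),(453,27))]:
    # find best of both pairing orders
    print(n,*[np.round(q,4) for q in tri(S,s(*a),T,t(*b))])
for n,p in [("railinR near",(690,352)),("railoutnear",(733,355)),("railin far",(725,60)),("railoutfar",(768,65))]: print(n,plane(T,t(*p),.022).round(4))
for c,n in((S,"s"),(T,"t")):
    h=cv2.cvtColor(c["im"],cv2.COLOR_RGB2HSV);m=cv2.inRange(h,(8,200,150),(16,255,255))
    nn,l,st,ce=cv2.connectedComponentsWithStats(m); 
    for i in range(1,nn):
        if st[i,4]>40:print(n,st[i],ce[i].round(1))
E
```

```text
barA [0.4508 0.0966 0.0358] 0.0048
barB [0.4667 0.2211 0.0364] 0.0033
pin_out [ 0.6399 -0.0963  0.0328] 0.0017
pin_in [0.6536 0.0152 0.0361] 0.0025
hingeR [ 0.7695 -0.0025  0.0293] 0.0021
hingeL [0.8038 0.2367 0.0279] 0.0029
railinR near [ 0.4472 -0.024   0.022 ]
railoutnear [ 0.4438 -0.0703  0.022 ]
railin far [ 0.7686 -0.0654  0.022 ]
railoutfar [ 0.7629 -0.1127  0.022 ]
s [218 178  16  19  52] [225.3 189. ]
```

```bash
python3 - <<'E'
from h import *
from scipy.spatial.transform import Rotation as Ro
# local xy -> world xy
L=np.array([[-320,-62],[-320,62],[-110,-237],[0,-120],[0,120],[-310,-185],[-310,-225],[20,-185],[20,-225]])/1e3
L[2]=[-.110,-.236]
W=np.array([[.4508,.0966],[.4667,.2211],[.6399,-.0963],[.7695,-.0025],[.8038,.2367],[.4472,-.024],[.4438,-.0703],[.7686,-.0654],[.7629,-.1127]])
a=L-L.mean(0);b=W-W.mean(0)
th=np.arctan2((a[:,0]*b[:,1]-a[:,1]*b[:,0]).sum(),(a*b).sum())
R=np.array([[np.cos(th),-np.sin(th)],[np.sin(th),np.cos(th)]]);t=W.mean(0)-R@L.mean(0)
print("yaw",np.degrees(th),th,"t",t.round(4));print(((W-(L@R.T+t))*1000).round(1).tolist())
np.save("fix.npy",[th,*t])
F=lambda x,y,z:[*(R@[x,y]+t),z]
S=cam("scene");T=cam("top")
for c,n in((S,"s"),(T,"t")):
    h=cv2.cvtColor(c["im"],cv2.COLOR_RGB2HSV);m=cv2.inRange(h,(5,190,120),(13,255,255)) if 0 else cv2.inRange(h,(7,215,120),(17,255,255))
    m2=np.zeros_like(m);x0,y0,x1,y1=(205,150,250,205) if n=="s" else (265,170,295,215);m2[y0:y1,x0:x1]=m[y0:y1,x0:x1]
    ys,xs=np.nonzero(m2);print(n,len(xs),xs.min(),xs.max(),ys.min(),ys.max(),h[190,225] if n=="s" else h[192,280])
pts={k:F(*v) for k,v in dict(bar0=(-.32,-.055,.04),bar1=(-.32,.055,.04),hR=(0,-.12,.032),hL=(0,.12,.032),d1=(-.25,-.115,.036),d2=(-.25,.115,.036),d3=(-.032,.115,.036),r1=(-.31,-.205,.01),r2=(.02,-.205,.01),pin1=(-.11,-.119,.03),pin2=(-.11,-.239,.03)).items()}
out=[]
for c in(S,T):
    im=cv2.resize(c["im"][...,::-1],None,fx=4,fy=4,interpolation=cv2.INTER_CUBIC)
    for k,p in zip(pts,proj(c,list(pts.values()))): cv2.circle(im,tuple(int(v) for v in (p+.5)*4),3,(255,0,255),-1)
    out.append(im[620:1060,760:1260] if c is S else im[510:910,800:1200])
A,B=out;A=A[:, :400];A=np.vstack([A]);H=440
B=cv2.copyMakeBorder(B,0,40,0,0,cv2.BORDER_CONSTANT)
cv2.imwrite("pics/crop2.png",np.hstack([A,B]))
E
```

```text
yaw -7.750348713176878 -0.13526910322264216 t [0.7793 0.1167]
[[-3.0, -1.8], [-3.9, -0.2], [1.4, 6.0], [6.4, -0.3], [8.3, 1.1], [0.0, 0.8], [2.0, -5.8], [-5.5, 3.9], [-5.8, -3.7]]
s 40 218 242 166 197 [ 13 198 244]Traceback (most recent call last):
  File "<stdin>", line 17, in <module>
    return umr_minimum(a, axis, None, out, keepdims, initial, where)
ValueError: zero-size array to reduction operation minimum which has no identity
```

```bash
python3 - <<'E'
from h import *
th,tx,ty=np.load("fix.npy");R=np.array([[np.cos(th),-np.sin(th)],[np.sin(th),np.cos(th)]]);t=np.array([tx,ty])
F=lambda x,y,z:[*(R@[x,y]+t),z]
S=cam("scene");T=cam("top")
h=cv2.cvtColor(T["im"],cv2.COLOR_RGB2HSV);m=cv2.inRange(h,(9,170,190),(17,255,255));m[:170]=0;m[215:]=0;m[:,:265]=0;m[:,295:]=0
ys,xs=np.nonzero(m);print(len(xs),xs.min(),xs.max(),ys.min(),ys.max(),h[192,280],cv2.minAreaRect(np.c_[xs,ys].astype(np.float32)))
c=xs.mean(),ys.mean()
for z in(.02,.05,.09):
    p=plane(T,c,z);print(z,p.round(4),(R.T@(p[:2]-t)).round(4))
pts=dict(bar0=(-.32,-.055,.04),bar1=(-.32,.055,.04),hR=(0,-.12,.032),hL=(0,.12,.032),d1=(-.25,-.115,.036),d2=(-.25,.115,.036),d3=(-.032,.115,.036),r1=(-.31,-.205,.01),r2=(.02,-.205,.01),pin1=(-.11,-.119,.03),pin2=(-.11,-.239,.03))
out=[]
for c in(S,T):
    im=cv2.resize(c["im"][...,::-1],None,fx=4,fy=4,interpolation=cv2.INTER_CUBIC)
    for p in proj(c,[F(*v) for v in pts.values()]): cv2.circle(im,tuple(int(v) for v in (p+.5)*4),3,(255,0,255),-1)
    out.append(im[620:1120,740:1140] if c is S else im[510:1010,780:1180])
o=np.hstack(out);cv2.imwrite("pics/crop2.png",o)
E
```

```text
213 274 283 179 207 [ 13 187 245] ((278.8841552734375, 193.04269409179688), (7.730207920074463, 28.16004180908203), 6.34019136428833)
0.02 [ 0.5574 -0.0611  0.02  ] [-0.1959 -0.2061]
0.05 [ 0.5539 -0.0589  0.05  ] [-0.1997 -0.2044]
0.09 [ 0.5492 -0.056   0.09  ] [-0.2047 -0.2021]
```

View pics/crop2.png

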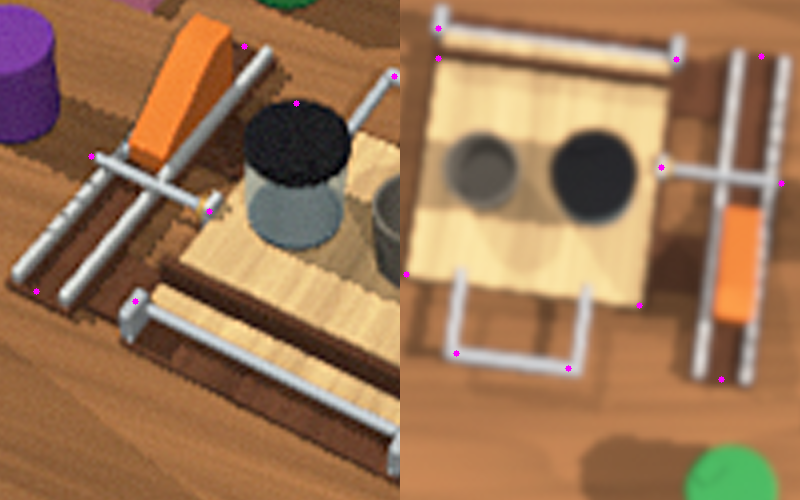

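The overlay fits both views within 2–3 mm: the bar dots sit on the handle at (456,353)–(568,368), and the hinge, pin and track-end dots line up. Fixture pose: yaw −7.75°, origin (0.779, 0.117). The wedge is at local x ≈ −0.20. Now I plan the reach.

```bash
cat > nav.py <<'E'
from h import *
from scipy.spatial.transform import Rotation as Ro
th,tx,ty=np.load("fix.npy");RF=Ro.from_euler("z",th).as_matrix()
F=lambda x,y,z:RF@[x,y,z]+[tx,ty,0]
L=lambda p:RF.T@(np.array(p)-[tx,ty,0])
def tool(tilt=0,push=False): # tool y || local x (lift) or tool x || local x (push)
    z=np.array([0,0,-1.]);X=np.array([1.,0,0]) if push else np.array([0,1.,0])
    return RF@Ro.from_rotvec([0,tilt,0]).as_matrix()@np.c_[X,np.cross(z,X),z]
def go(p,Rt):
    s=bot.read_state();R0=Ro.from_euler("xyz",s["tool_rot"]).as_matrix()
    print("t",round(s["t"],2),"dp",(R0.T@(np.array(p)-s["tool_pos"])).round(4),"rot",Ro.from_matrix(R0.T@Rt).as_rotvec().round(4))
def st():
    s=bot.read_state();R0=Ro.from_euler("xyz",s["tool_rot"]).as_matrix()
    print("t",round(s["t"],2),"L",L(s["tool_pos"]).round(4),"zdir",(RF.T@R0[:,2]).round(3),"F_local",(RF.T@s["force"]).round(2),"w",round(s["gripper_width"],4),"gf",round(s["grasp_force"],1))
E
python3 -c "
from nav import *
go(F(-.32,0,.15),tool());st()"
```

```text
t 0.4 dp [-0.3918 -0.3821  0.0601] rot [-3.0000e-04  2.0000e-04  1.3972e+00]
t 0.4 L [-0.6399  0.4441  0.21  ] zdir [-0. -0. -1.] F_local [-1.23  0.55  0.14] w 0.0857 gf 0.0
```

>>> play_rows(
  dp=[
    [-0.392,-0.382,0.06],
    [-0.392,-0.382,0.06],
    [-0.392,-0.382,0.06],
    [-0.392,-0.382,0.06],
    [-0.392,-0.382,0.06],
    [-0.392,-0.382,0.06],
    [-0.392,-0.382,0.06],
    [-0.392,-0.382,0.06],
    [-0.392,-0.382,0.06],
    [-0.392,-0.382,0.06],
    [-0.392,-0.382,0.06],
    [-0.392,-0.382,0.06],
    [-0.392,-0.382,0.06],
    [-0.392,-0.382,0.06],
    [-0.392,-0.382,0.06],
    [-0.392,-0.382,0.06],
    [-0.392,-0.382,0.06],
    [-0.392,-0.382,0.06],
  ],
  delta_rot=[
    [0,0,1.397],
    [0,0,1.397],
    [0,0,1.397],
    [0,0,1.397],
    [0,0,1.397],
    [0,0,1.397],
    [0,0,1.397],
    [0,0,1.397],
    [0,0,1.397],
    [0,0,1.397],
    [0,0,1.397],
    [0,0,1.397],
    [0,0,1.397],
    [0,0,1.397],
    [0,0,1.397],
    [0,0,1.397],
    [0,0,1.397],
    [0,0,1.397],
  ],
  jaw=[60,60,60,60,60,60,60,60,60,60,60,60,60,60,60,60,60,60],
  newtons=45,
)

```text
t: 1.9
tool_pos: [0.4619, 0.1614, 0.1504]
tool_rot: [3.142, -0.0, 1.438]
force: [0.1, -0.4, -0.2]
gripper_width: 0.0515
grasp_force: 0.0
```

```bash
python3 - <<'E'
from nav import *
st();go(F(-.32,0,.0215),tool())
T=cam("top");S=cam("scene")
a=cv2.resize(S["im"][155:280,185:335],(400,333));b=cv2.resize(T["im"][130:250,190:310],(400,400),interpolation=2)
cv2.imwrite("pics/c3.png",np.hstack([cv2.copyMakeBorder(a,0,67,0,0,0),b])[...,::-1])
E
```

```text
t 1.9 L [-0.3205  0.0015  0.1504] zdir [ 0.  0. -1.] F_local [ 0.11 -0.35 -0.24] w 0.0515 gf 0.0
t 1.9 dp [-0.0016  0.0005  0.1289] rot [ 0.0001 -0.0003  0.0026]
```

View pics/c3.png

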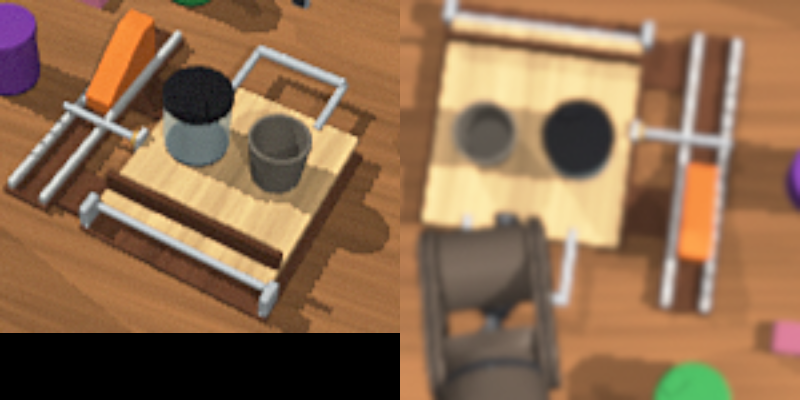

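In the scene crop the handle at (260,48)–(345,82) is clear, with the gripper above it. The top view has the arm over the bar. I descend.

>>> play_rows(
  dp=[
    [-0.0015,0.0005,0.02],
    [-0.0015,0.0005,0.04],
    [-0.0015,0.0005,0.06],
    [-0.0015,0.0005,0.08],
    [-0.0015,0.0005,0.095],
    [-0.0015,0.0005,0.11],
    [-0.0015,0.0005,0.12],
    [-0.0015,0.0005,0.129],
    [-0.0015,0.0005,0.129],
    [-0.0015,0.0005,0.129],
  ],
  delta_rot=[
    [0,0,0],
    [0,0,0],
    [0,0,0],
    [0,0,0],
    [0,0,0],
    [0,0,0],
    [0,0,0],
    [0,0,0],
    [0,0,0],
    [0,0,0],
  ],
  jaw=[60,60,60,60,60,60,60,60,60,60],
  newtons=45,
)

```text
t: 2.83
tool_pos: [0.4626, 0.1588, 0.0212]
tool_rot: [-3.141, 0.0, 1.436]
force: [-1.1, 0.6, 0.1]
gripper_width: 0.0515
grasp_force: 0.0
```

>>> play_rows(
  dp=[
    [0,0,0],
    [0,0,0],
    [0,0,0],
    [0,0,0],
    [0,0,0],
    [0,0,0],
  ],
  delta_rot=[
    [0,0,0],
    [0,0,0],
    [0,0,0],
    [0,0,0],
    [0,0,0],
    [0,0,0],
  ],
  jaw=[35,25,20,16,12,12],
  newtons=25,
)

```text
t: 3.33
tool_pos: [0.4611, 0.1588, 0.0219]
tool_rot: [-3.137, 0.0, 1.435]
force: [-6.7, 0.7, 7.9]
gripper_width: 0.0108
grasp_force: 17.7
```

```bash
python3 -c "
from nav import *
st()"
```

```text
t 3.33 L [-0.3209 -0.0011  0.0219] zdir [-0.005 -0.    -1.   ] F_local [-6.7  -0.25  7.89] w 0.0108 gf 17.7
```

>>> play_rows(
  dp=[
    [0,-0.001,-0.0005],
    [0,-0.001,-0.0005],
    [0,-0.001,-0.0005],
    [0,-0.001,-0.0005],
  ],
  delta_rot=[
    [0,0,0],
    [0,0,0],
    [0,0,0],
    [0,0,0],
  ],
  jaw=[5,5,5,5],
  newtons=45,
)

```text
t: 3.67
tool_pos: [0.4611, 0.1588, 0.0221]
tool_rot: [-3.14, -0.0, 1.436]
force: [-4.9, 1.6, 5.9]
gripper_width: 0.0081
grasp_force: 40.6
```

```bash
python3 - <<'E'
from nav import *
st()
S=cam("scene");a=cv2.resize(S["im"][120:270,190:340],(600,600),interpolation=2)
cv2.imwrite("pics/c4.png",a[...,::-1])
E
```

```text
t 3.67 L [-0.3209 -0.0011  0.0221] zdir [-0.002  0.    -1.   ] F_local [-5.08  0.92  5.89] w 0.0081 gf 40.6
```

View pics/c4.png

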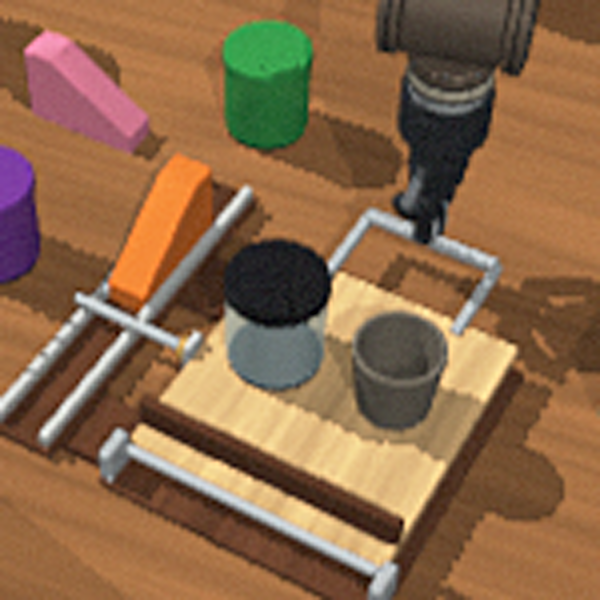

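The fingers straddle the bar at (428,235) and grip it, clear of the arms and the cup. I start the lift along the hinge arc.

>>> play_rows(
  dp=[
    [0,-0.0001,-0.0016],
    [0,-0.0001,-0.0032],
    [0,-0.0001,-0.0048],
    [0,-0.0002,-0.0064],
    [0,-0.0002,-0.008],
    [0,-0.0002,-0.0096],
    [0,-0.0002,-0.0112],
    [0,-0.0002,-0.0128],
    [0,-0.0002,-0.0144],
    [0,-0.0002,-0.016],
    [0,-0.0002,-0.016],
    [0,-0.0002,-0.016],
  ],
  delta_rot=[
    [0.005,0,0],
    [0.01,0,0],
    [0.015,0,0],
    [0.02,0,0],
    [0.025,0,0],
    [0.03,0,0],
    [0.035,0,0],
    [0.04,0,0],
    [0.045,0,0],
    [0.05,0,0],
    [0.05,0,0],
    [0.05,0,0],
  ],
  jaw=[5,5,5,5,5,5,5,5,5,5,5,5],
  newtons=45,
)

```text
t: 4.72
tool_pos: [0.4617, 0.1586, 0.0379]
tool_rot: [-3.092, -0.0, 1.436]
force: [0.2, -0.2, -0.0]
gripper_width: 0.0045
grasp_force: 0.0
```

```bash
cat > cup.py <<'E'
from nav import *
# dark-lid / cup tracking through the scene and top views; tilt from tool pose
def ang():
    s=bot.read_state();R0=Ro.from_euler("xyz",s["tool_rot"]).as_matrix()
    g=L(s["tool_pos"]-R0[:,2]*.019); return np.arctan2(g[2]-.032,-g[0])-np.arctan2(.008,.32),g
def tog(k):
    import os
    T=cam("top");cv2.imwrite(f"top_{k}.png",T["im"][...,::-1]);S=cam("scene");cv2.imwrite(f"scene_{k}.png",S["im"][...,::-1])
    return S,T
def ccup(S): # grey-brown, low-saturation dark blob on the pale deck, in scene view
    h=cv2.cvtColor(S["im"],cv2.COLOR_RGB2HSV);m=((h[...,1]<100)&(h[...,2]<125)).astype(np.uint8)
    m[:180]=0;m[250:]=0;m[:,:274]=0;m[:,318:]=0
    m=cv2.morphologyEx(m,cv2.MORPH_OPEN,np.ones((3,3)));n,l,s,c=cv2.connectedComponentsWithStats(m)
    if n<2:return None
    i=1+s[1:,4].argmax();return s[i].tolist(),c[i].round(1).tolist()
if __name__=="__main__":
    import sys
    st();a,g=ang();print("ang",round(a,4),g.round(4));S,T=tog(sys.argv[1]);print("cup",ccup(S))
E
python3 cup.py 1
python3 - <<'E'
from cup import *
print("flat",ccup(dict(im=cv2.imread("scene_raw.png")[...,::-1])))
E
```

```text
t 4.72 L [-0.3203 -0.0013  0.0379] zdir [-0.05   0.    -0.999] F_local [ 0.19 -0.16 -0.04] w 0.0045 gf 0.0
ang 0.0526 [-0.3193 -0.0013  0.0568]
cup ([279, 198, 23, 30, 538], [289.2, 212.1])
flat ([279, 198, 23, 30, 543], [289.2, 212.1])
```

The grip slipped off: the board is still flat and the jaws are shut. I check where the tips really are relative to the bar.

```bash
python3 - <<'E'
from cup import *
S=cam("scene");s=bot.read_state();print(s["joint_efforts"].round(1))
old=cv2.resize(cv2.imread("pics/c4.png")[:, :],(1200,1200),interpolation=2) # 8x from (190,120)
new=cv2.resize(S["im"][120:270,190:340][...,::-1],(1200,1200),interpolation=2)
def mark(im,P,col):
    for p in proj(S,P): cv2.circle(im,tuple(int(v) for v in (p+.5-[190,120])*8),4,col,-1)
for im,tp in((old,[.4611,.1588,.0221]),(new,s["tool_pos"])):
    mark(im,[tp],(0,0,255));mark(im,[F(-.32,y,.04) for y in(-.06,-.03,0.0,.03,.06)],(255,0,255))
o=np.hstack([i[250:650,650:1050] for i in(old,new)]);cv2.imwrite("pics/c5.png",o)
E
```

```text
[ -0.  -28.4 -23.5   0.    0.1  -0. ]
```

View pics/c5.png

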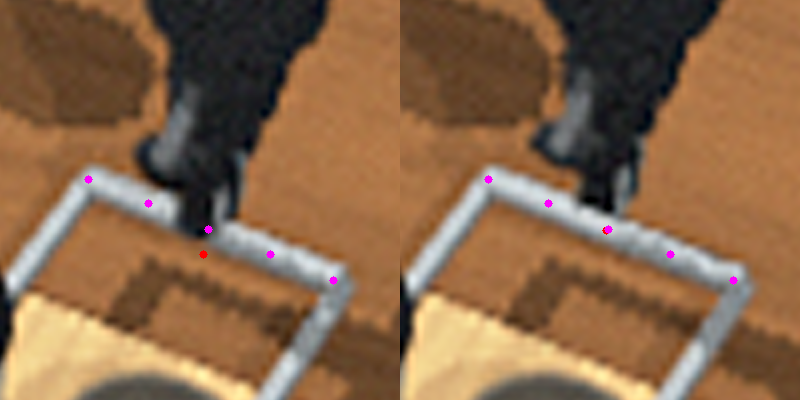

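The bar dots sit about 2 mm to the hinge side of the real bar. The finger ends show clearly short of the red TCP dot ((197,237) against (203,255)). So the tips only pinched the top of the bar, and I regrip lower and 2 mm nearer the robot.

>>> play_rows(
  dp=[
    [0,0,-0.02],
    [0,0,-0.04],
    [0,0,-0.045],
    [0,0,-0.045],
    [0,0,-0.045],
    [0,0,-0.045],
  ],
  delta_rot=[
    [0,0,0],
    [0,0,0],
    [-0.05,0,0],
    [-0.05,0,0],
    [-0.05,0,0],
    [-0.05,0,0],
  ],
  jaw=[5,20,60,60,60,60],
)

```text
t: 5.37
tool_pos: [0.463, 0.1583, 0.0819]
tool_rot: [-3.139, 0.0, 1.436]
force: [0.4, -0.6, -0.5]
gripper_width: 0.0511
grasp_force: 0.0
```

```bash
python3 -c "
from nav import *
st();go(F(-.322,0,.006),tool())"
```

```text
t 5.37 L [-0.319  -0.0015  0.0819] zdir [-0.002 -0.    -1.   ] F_local [ 0.47 -0.51 -0.47] w 0.0511 gf 0.0
t 5.37 dp [ 0.0015 -0.0029  0.0759] rot [-0.0022  0.0004  0.0004]
```

>>> play_rows(
  dp=[
    [0.001,-0.002,0.02],
    [0.001,-0.003,0.035],
    [0.001,-0.003,0.05],
    [0.001,-0.003,0.06],
    [0.001,-0.003,0.067],
    [0.001,-0.003,0.071],
    [0.001,-0.003,0.075],
    [0.001,-0.003,0.075],
    [0.001,-0.003,0.075],
  ],
  delta_rot=[
    [0,0,0],
    [0,0,0],
    [0,0,0],
    [0,0,0],
    [0,0,0],
    [0,0,0],
    [0,0,0],
    [0,0,0],
    [0,0,0],
  ],
  jaw=[60,60,60,60,60,60,60,60,60],
)

```text
t: 6.12
tool_pos: [0.4613, 0.1597, 0.008]
tool_rot: [3.141, -0.0, 1.436]
force: [-0.5, -0.3, 0.4]
gripper_width: 0.0511
grasp_force: 0.0
```

>>> play_rows(
  dp=[
    [0,0,0],
    [0,0,0],
    [0,0,0],
    [0,0,0],
    [0,0,0],
    [0,0,0],
    [0,0,0],
  ],
  delta_rot=[
    [0,0,0],
    [0,0,0],
    [0,0,0],
    [0,0,0],
    [0,0,0],
    [0,0,0],
    [0,0,0],
  ],
  jaw=[40,30,22,15,10,5,5],
  newtons=40,
)

```text
t: 6.7
tool_pos: [0.4612, 0.1598, 0.0083]
tool_rot: [3.141, -0.0, 1.436]
force: [-2.3, -0.6, 6.1]
gripper_width: 0.0125
grasp_force: 39.2
```

```bash
python3 -c "
from nav import *
st()"
```

```text
t 6.7 L [-3.21e-01 -2.00e-04  8.30e-03] zdir [ 0.  0. -1.] F_local [-2.21 -0.9   6.14] w 0.0125 gf 39.2
```

>>> play_rows(
  dp=[
    [0,0,-0.001],
    [0,-0.0001,-0.002],
    [0,-0.0002,-0.0032],
    [0,-0.0003,-0.0048],
    [0,-0.0004,-0.0064],
    [0,-0.0005,-0.008],
    [0,-0.0006,-0.0096],
    [0,-0.0007,-0.0112],
    [0,-0.0007,-0.0128],
    [0,-0.0007,-0.0128],
  ],
  delta_rot=[
    [0,0,0],
    [0.005,0,0],
    [0.01,0,0],
    [0.015,0,0],
    [0.02,0,0],
    [0.025,0,0],
    [0.03,0,0],
    [0.035,0,0],
    [0.04,0,0],
    [0.04,0,0],
  ],
  jaw=[5,5,5,5,5,5,5,5,5,5],
  newtons=60,
)

```text
t: 7.53
tool_pos: [0.4603, 0.1599, 0.0204]
tool_rot: [-3.101, -0.0, 1.436]
force: [3.4, 2.3, -7.4]
gripper_width: 0.0118
grasp_force: 58.7
```

```bash
python3 cup.py 2; python3 - <<'E'
from cup import *
a=cv2.imread("scene_1.png")[150:290,170:345].astype(int);b=cv2.imread("scene_2.png")[150:290,170:345].astype(int)
d=np.abs(a-b).sum(2)>60;print(d.sum(),d[60:].sum())
E
```

```text
t 7.53 L [-3.218e-01 -2.000e-04  2.040e-02] zdir [-0.04   0.    -0.999] F_local [ 3.06  2.74 -7.43] w 0.0118 gf 58.7
ang -0.0021 [-3.211e-01 -2.000e-04  3.940e-02]
cup ([278, 198, 23, 29, 529], [288.9, 211.5])
1521 408
```

The grip holds and the board follows (−7.4 N). I keep lifting slowly.

>>> play_rows(
  dp=[
    [0,-0.0001,-0.0016],
    [0,-0.0002,-0.0032],
    [0,-0.0003,-0.0048],
    [0,-0.0004,-0.0064],
    [0,-0.0005,-0.008],
    [0,-0.0006,-0.0096],
    [0,-0.0006,-0.0112],
    [0,-0.0007,-0.0128],
    [0,-0.0008,-0.0144],
    [0,-0.0008,-0.016],
    [0,-0.0009,-0.0177],
    [0,-0.0009,-0.0193],
    [0,-0.0009,-0.0209],
    [0,-0.0009,-0.0225],
    [0,-0.0009,-0.0241],
    [0,-0.0009,-0.0257],
    [0,-0.0009,-0.0273],
    [0,-0.0009,-0.0289],
    [0,-0.0009,-0.0305],
    [0,-0.0008,-0.0321],
  ],
  delta_rot=[
    [0.005,0,0],
    [0.01,0,0],
    [0.015,0,0],
    [0.02,0,0],
    [0.025,0,0],
    [0.03,0,0],
    [0.035,0,0],
    [0.04,0,0],
    [0.045,0,0],
    [0.05,0,0],
    [0.055,0,0],
    [0.06,0,0],
    [0.065,0,0],
    [0.07,0,0],
    [0.075,0,0],
    [0.08,0,0],
    [0.085,0,0],
    [0.09,0,0],
    [0.095,0,0],
    [0.1,0,0],
  ],
  jaw=[5,5,5,5,5,5,5,5,5,5,5,5,5,5,5,5,5,5,5,5],
)

```text
t: 9.3
tool_pos: [0.4607, 0.1598, 0.0525]
tool_rot: [-3.001, -0.0, 1.436]
force: [4.9, 1.6, -9.8]
gripper_width: 0.0115
grasp_force: 58.6
```

```bash
sed -i 's/\*\.019/*.0317/' cup.py; python3 cup.py 3
```

```text
t 9.3 L [-3.214e-01 -2.000e-04  5.250e-02] zdir [-0.14  0.   -0.99] F_local [ 4.66  2.3  -9.85] w 0.0115 gf 58.6
ang 0.1371 [-3.17e-01 -3.00e-04  8.38e-02]
cup ([278, 196, 23, 29, 513], [288.5, 209.5])
```

>>> play_rows(
  dp=[
    [0,-0.0001,-0.0016],
    [0,-0.0002,-0.0032],
    [0,-0.0003,-0.0048],
    [0,-0.0004,-0.0064],
    [0,-0.0005,-0.008],
    [0,-0.0006,-0.0096],
    [0,-0.0006,-0.0112],
    [0,-0.0007,-0.0128],
    [0,-0.0008,-0.0144],
    [0,-0.0008,-0.016],
    [0,-0.0009,-0.0177],
    [0,-0.0009,-0.0193],
    [0,-0.0009,-0.0209],
    [0,-0.0009,-0.0225],
    [0,-0.0009,-0.0241],
    [0,-0.0009,-0.0257],
    [0,-0.0009,-0.0273],
    [0,-0.0009,-0.0289],
    [0,-0.0009,-0.0305],
    [0,-0.0008,-0.0321],
  ],
  delta_rot=[
    [0.005,0,0],
    [0.01,0,0],
    [0.015,0,0],
    [0.02,0,0],
    [0.025,0,0],
    [0.03,0,0],
    [0.035,0,0],
    [0.04,0,0],
    [0.045,0,0],
    [0.05,0,0],
    [0.055,0,0],
    [0.06,0,0],
    [0.065,0,0],
    [0.07,0,0],
    [0.075,0,0],
    [0.08,0,0],
    [0.085,0,0],
    [0.09,0,0],
    [0.095,0,0],
    [0.1,0,0],
  ],
  jaw=[5,5,5,5,5,5,5,5,5,5,5,5,5,5,5,5,5,5,5,5],
)

```text
t: 11.07
tool_pos: [0.4643, 0.1593, 0.0843]
tool_rot: [-2.901, -0.0, 1.436]
force: [4.4, 3.0, -10.8]
gripper_width: 0.0116
grasp_force: 58.7
```

```bash
cat >> cup.py <<'E'
    # expected pixel shift of the cup if it stays put: point 149 mm up the deck, 35 mm above it
    def q(a,xx): 
        R=Ro.from_rotvec([0,a,0]).as_matrix();v=R@np.array([-xx,0,.039]);return F(v[0],-.0+YC,v[2]+.032)
    YC=.052
    z=-(RF.T@Ro.from_euler("xyz",bot.read_state()["tool_rot"]).as_matrix()[:,2])[0]; A=-np.arcsin(-z)
    print("tilt",round(float(A),4),"pred stay",proj(S,[q(A,.149)]).round(1),"at lip",proj(S,[q(A,.07)]).round(1))
E
python3 cup.py 4
```

```text
t 11.07 L [-3.178e-01 -3.000e-04  8.430e-02] zdir [-0.238  0.    -0.971] F_local [  4.     3.53 -10.75] w 0.0116 gf 58.7
ang 0.2366 [-3.103e-01 -3.000e-04  1.151e-01]
cup ([276, 195, 24, 28, 503], [287.4, 208.0])
tilt 0.2404 pred stay [[287.9 208.5]] at lip [[275.9 229.4]]
```

At 0.24 rad the cup has stayed put. Now small steps.

>>> play_rows(
  dp=[
    [0,-0.0001,-0.0016],
    [0,-0.0002,-0.0032],
    [0,-0.0003,-0.0048],
    [0,-0.0004,-0.0064],
    [0,-0.0005,-0.008],
    [0,-0.0005,-0.0096],
    [0,-0.0005,-0.0096],
  ],
  delta_rot=[
    [0.005,0,0],
    [0.01,0,0],
    [0.015,0,0],
    [0.02,0,0],
    [0.025,0,0],
    [0.03,0,0],
    [0.03,0,0],
  ],
  jaw=[5,5,5,5,5,5,5],
)

```text
t: 11.75
tool_pos: [0.4661, 0.1591, 0.0941]
tool_rot: [-2.871, -0.0, 1.436]
force: [3.2, 3.0, -7.6]
gripper_width: 0.0118
grasp_force: 59.0
```

```bash
python3 cup.py 5
```

```text
t 11.75 L [-3.16e-01 -2.00e-04  9.41e-02] zdir [-0.268  0.    -0.964] F_local [ 2.76  3.4  -7.57] w 0.0118 gf 59.0
ang 0.2676 [-3.075e-01 -3.000e-04  1.247e-01]
cup ([276, 195, 22, 28, 488], [287.1, 207.7])
tilt 0.2704 pred stay [[287.6 208.1]] at lip [[275.6 229.5]]
```

>>> play_rows(
  dp=[
    [0,-0.0001,-0.0013],
    [0,-0.0002,-0.0026],
    [0,-0.0003,-0.0039],
    [0,-0.0004,-0.0052],
    [0,-0.0004,-0.0064],
    [0,-0.0004,-0.0064],
  ],
  delta_rot=[
    [0.004,0,0],
    [0.008,0,0],
    [0.012,0,0],
    [0.016,0,0],
    [0.02,0,0],
    [0.02,0,0],
  ],
  jaw=[5,5,5,5,5,5],
)

```text
t: 12.35
tool_pos: [0.4674, 0.1589, 0.1004]
tool_rot: [-2.851, -0.0, 1.436]
force: [2.3, 4.3, -8.5]
gripper_width: 0.012
grasp_force: 58.9
```

```bash
python3 cup.py 6
```

```text
t 12.35 L [-3.147e-01 -2.000e-04  1.004e-01] zdir [-0.287  0.    -0.958] F_local [ 1.69  4.6  -8.48] w 0.012 gf 58.9
ang 0.2877 [-3.056e-01 -2.000e-04  1.308e-01]
cup ([276, 194, 22, 28, 488], [287.0, 207.2])
tilt 0.2905 pred stay [[287.5 207.9]] at lip [[275.5 229.5]]
```

>>> play_rows(
  dp=[
    [0,-0.0001,-0.0013],
    [0,-0.0002,-0.0026],
    [0,-0.0003,-0.0039],
    [0,-0.0004,-0.0052],
    [0,-0.0004,-0.0064],
    [0,-0.0004,-0.0064],
  ],
  delta_rot=[
    [0.004,0,0],
    [0.008,0,0],
    [0.012,0,0],
    [0.016,0,0],
    [0.02,0,0],
    [0.02,0,0],
  ],
  jaw=[5,5,5,5,5,5],
)

```text
t: 12.95
tool_pos: [0.4688, 0.1587, 0.1067]
tool_rot: [-2.831, -0.0, 1.436]
force: [2.1, 3.4, -8.5]
gripper_width: 0.0116
grasp_force: 58.9
```

```bash
python3 cup.py 7
```

```text
t 12.95 L [-3.133e-01 -3.000e-04  1.067e-01] zdir [-0.306 -0.    -0.952] F_local [ 1.67  3.62 -8.5 ] w 0.0116 gf 58.9
ang 0.3077 [-3.036e-01 -3.000e-04  1.369e-01]
cup ([275, 194, 24, 28, 491], [286.8, 207.1])
tilt 0.3105 pred stay [[287.3 207.7]] at lip [[275.3 229.5]]
```

>>> play_rows(
  dp=[
    [0,-0.0001,-0.0013],
    [0,-0.0002,-0.0026],
    [0,-0.0003,-0.0039],
    [0,-0.0004,-0.0052],
    [0,-0.0004,-0.0064],
    [0,-0.0004,-0.0064],
  ],
  delta_rot=[
    [0.004,0,0],
    [0.008,0,0],
    [0.012,0,0],
    [0.016,0,0],
    [0.02,0,0],
    [0.02,0,0],
  ],
  jaw=[5,5,5,5,5,5],
)

```text
t: 13.55
tool_pos: [0.4704, 0.1585, 0.1129]
tool_rot: [-2.81, -0.0, 1.436]
force: [1.6, 4.4, -8.3]
gripper_width: 0.0113
grasp_force: 58.9
```

```bash
python3 cup.py 8
```

```text
t 13.55 L [-3.117e-01 -3.000e-04  1.129e-01] zdir [-0.325 -0.    -0.946] F_local [ 0.96  4.53 -8.28] w 0.0113 gf 58.9
ang 0.3276 [-3.014e-01 -3.000e-04  1.429e-01]
cup ([275, 194, 23, 28, 479], [286.4, 206.9])
tilt 0.3306 pred stay [[287.1 207.6]] at lip [[275.2 229.6]]
```

>>> play_rows(
  dp=[
    [0,-0.0001,-0.0013],
    [0,-0.0002,-0.0026],
    [0,-0.0003,-0.0039],
    [0,-0.0004,-0.0048],
    [0,-0.0004,-0.0048],
    [0,-0.0004,-0.0048],
  ],
  delta_rot=[
    [0.004,0,0],
    [0.008,0,0],
    [0.012,0,0],
    [0.015,0,0],
    [0.015,0,0],
    [0.015,0,0],
  ],
  jaw=[5,5,5,5,5,5],
)

```text
t: 14.15
tool_pos: [0.4716, 0.1583, 0.1175]
tool_rot: [-2.796, -0.0, 1.436]
force: [0.4, 3.3, -8.3]
gripper_width: 0.0118
grasp_force: 58.9
```

```bash
python3 cup.py 9
```

```text
t 14.15 L [-3.104e-01 -3.000e-04  1.175e-01] zdir [-0.339 -0.    -0.941] F_local [-0.06  3.35 -8.26] w 0.0118 gf 58.9
ang 0.3423 [-0.2997 -0.0003  0.1473]
cup ([275, 194, 23, 28, 470], [286.3, 206.7])
tilt 0.3452 pred stay [[287.  207.5]] at lip [[275.  229.7]]
```

>>> play_rows(
  dp=[
    [0,-0.0001,-0.0013],
    [0,-0.0002,-0.0026],
    [0,-0.0003,-0.0039],
    [0,-0.0004,-0.0048],
    [0,-0.0004,-0.0048],
    [0,-0.0004,-0.0048],
  ],
  delta_rot=[
    [0.004,0,0],
    [0.008,0,0],
    [0.012,0,0],
    [0.015,0,0],
    [0.015,0,0],
    [0.015,0,0],
  ],
  jaw=[5,5,5,5,5,5],
)

```text
t: 14.75
tool_pos: [0.4729, 0.1581, 0.1222]
tool_rot: [-2.781, -0.0, 1.436]
force: [0.8, 4.5, -8.8]
gripper_width: 0.0114
grasp_force: 58.9
```

```bash
python3 cup.py 10
```

```text
t 14.75 L [-3.091e-01 -3.000e-04  1.222e-01] zdir [-0.352 -0.    -0.936] F_local [ 0.18  4.62 -8.78] w 0.0114 gf 58.9
ang 0.3574 [-0.2979 -0.0003  0.1518]
cup ([275, 194, 22, 21, 379], [285.5, 204.1])
tilt 0.36 pred stay [[286.8 207.4]] at lip [[274.9 229.7]]
```

```bash
python3 cup.py 11 | grep cup; python3 - <<'E'
import cv2,numpy as np
f=lambda k:cv2.imread(f"scene_{k}.png")[185:255,230:325].astype(int)
for a,b in((8,9),(9,10),(10,11)):
    d=(np.abs(f(a)-f(b)).sum(2)>75);ys,xs=np.nonzero(d);print(a,b,d.sum(),(xs.mean()+230).round(),(ys.mean()+185).round())
c=cv2.imread("scene_11.png");print(c[215:235:2,283].tolist());print(cv2.imread("scene_9.png")[215:235:2,283].tolist())
E
```

```text
cup ([275, 194, 22, 21, 378], [285.5, 204.0])
8 9 131 271.0 215.0
9 10 150 275.0 214.0
10 11 0 nan nan
[[103, 116, 125], [36, 44, 48], [45, 45, 46], [92, 135, 164], [101, 147, 180], [96, 141, 173], [96, 139, 169], [101, 148, 180], [104, 148, 182], [102, 147, 178]]
[[101, 112, 123], [40, 46, 53], [42, 46, 42], [95, 137, 168], [100, 149, 181], [97, 143, 177], [94, 137, 168], [99, 146, 180], [99, 145, 178], [100, 143, 178]]<stdin>:4: RuntimeWarning: Mean of empty slice.
  ret = ret.dtype.type(ret / rcount)
```

That was only brightness crossing my threshold: the cup itself hasn't moved between frames. I widen the mask and go on.

>>> play_rows(
  dp=[
    [0,-0.0001,-0.0013],
    [0,-0.0002,-0.0026],
    [0,-0.0003,-0.0039],
    [0,-0.0004,-0.0048],
    [0,-0.0004,-0.0048],
    [0,-0.0004,-0.0048],
  ],
  delta_rot=[
    [0.004,0,0],
    [0.008,0,0],
    [0.012,0,0],
    [0.015,0,0],
    [0.015,0,0],
    [0.015,0,0],
  ],
  jaw=[5,5,5,5,5,5],
)

```text
t: 15.45
tool_pos: [0.4743, 0.1579, 0.1268]
tool_rot: [-2.767, -0.0, 1.436]
force: [0.6, 5.4, -8.9]
gripper_width: 0.0119
grasp_force: 58.9
```

```bash
sed -i 's/\[...,2\]<125/[...,2]<150/' cup.py; python3 cup.py 12;python3 - <<'E'
from cup import *
for k in (9,10): print(ccup(dict(im=cv2.imread(f"scene_{k}.png")[...,::-1])))
E
```

```text
t 15.45 L [-3.077e-01 -3.000e-04  1.268e-01] zdir [-0.366  0.    -0.931] F_local [-0.12  5.43 -8.91] w 0.0119 gf 58.9
ang 0.3724 [-0.2961 -0.0003  0.1563]
cup ([274, 195, 24, 28, 533], [285.5, 208.1])
tilt 0.3748 pred stay [[286.7 207.3]] at lip [[274.8 229.8]]
([275, 194, 24, 28, 536], [286.6, 207.1])
([274, 194, 24, 28, 536], [286.2, 206.9])
```

The cup moved (−0.7, +1.2) px, so it has started to slide. I hold still and watch.

>>> play_rows(
  dp=[
    [0,0,0],
    [0,0,0],
    [0,0,0],
    [0,0,0],
    [0,0,0],
    [0,0,0],
    [0,0,0],
    [0,0,0],
  ],
  delta_rot=[
    [0,0,0],
    [0,0,0],
    [0,0,0],
    [0,0,0],
    [0,0,0],
    [0,0,0],
    [0,0,0],
    [0,0,0],
  ],
  jaw=[5,5,5,5,5,5,5,5],
)

```text
t: 16.22
tool_pos: [0.4743, 0.1579, 0.1268]
tool_rot: [-2.767, -0.0, 1.436]
force: [1.2, 4.6, -7.4]
gripper_width: 0.012
grasp_force: 59.0
```

```bash
sed -i 's/m\[:,:274\]/m[:,:262]/' cup.py; python3 cup.py 13
```

```text
t 16.22 L [-3.077e-01 -3.000e-04  1.268e-01] zdir [-0.366 -0.    -0.931] F_local [ 0.55  4.73 -7.36] w 0.012 gf 59.0
ang 0.3723 [-0.2961 -0.0003  0.1563]
cup ([262, 216, 25, 28, 549], [273.9, 229.2])
tilt 0.3747 pred stay [[286.7 207.3]] at lip [[274.8 229.8]]
```

The cup is at the lip (273.9, 229.2), as predicted for the lip. I release the bar gently and back straight out.

>>> play_rows(
  dp=[
    [0,0,0],
    [0,0,0],
    [0,0,0],
    [0,0,0],
    [0,0,0],
    [0,0,0],
    [0,0,0],
  ],
  delta_rot=[
    [0,0,0],
    [0,0,0],
    [0,0,0],
    [0,0,0],
    [0,0,0],
    [0,0,0],
    [0,0,0],
  ],
  jaw=[10,15,20,30,40,50,50],
  newtons=30,
)

```text
t: 16.9
tool_pos: [0.4746, 0.1575, 0.1273]
tool_rot: [-2.767, 0.001, 1.436]
force: [0.4, -0.5, -1.1]
gripper_width: 0.0428
grasp_force: 0.0
```

```bash
python3 cup.py 14
```

```text
t 16.9 L [-0.3074 -0.0007  0.1273] zdir [-0.366 -0.001 -0.931] F_local [ 0.51 -0.46 -1.09] w 0.0428 gf 0.0
ang 0.3743 [-0.2958 -0.0007  0.1568]
cup ([262, 216, 24, 28, 545], [273.8, 229.3])
tilt 0.3747 pred stay [[286.7 207.3]] at lip [[274.8 229.8]]
```

Free of the bar, and the cup is unchanged. I back out 110 mm along the tool axis.

>>> play_rows(
  dp=[
    [0,0,-0.01],
    [0,0,-0.025],
    [0,0,-0.045],
    [0,0,-0.07],
    [0,0,-0.095],
    [0,0,-0.11],
    [0,0,-0.11],
  ],
  delta_rot=[
    [0,0,0],
    [0,0,0],
    [0,0,0],
    [0,0,0],
    [0,0,0],
    [0,0,0],
    [0,0,0],
  ],
  jaw=[50,50,50,50,50,50,50],
)

```text
t: 17.58
tool_pos: [0.5172, 0.1524, 0.2338]
tool_rot: [-2.775, -0.001, 1.436]
force: [-0.1, 0.3, 1.0]
gripper_width: 0.0427
grasp_force: 0.0
```

```bash
python3 - <<'E'
from cup import *
st();go(F(-.33,-.205,.20),tool(push=True));S,T=tog(15)
# wedge in top view; bar and pin in views
h=cv2.cvtColor(T["im"],cv2.COLOR_RGB2HSV);m=cv2.inRange(h,(9,170,150),(17,255,255));m[:170]=0;m[215:]=0;m[:,:265]=0;m[:,295:]=0
ys,xs=np.nonzero(m);print(len(xs),xs.min(),xs.max(),ys.min(),ys.max())
a=cv2.resize(S["im"][130:255,190:340],(480,400),interpolation=2);b=cv2.resize(T["im"][125:250,190:290],(320,400),interpolation=2)
o=np.hstack([a,b])[...,::-1].copy();cv2.imwrite("pics/c6.png",o)
E
```

```text
t 17.58 L [-0.2645  0.      0.2338] zdir [-0.358  0.001 -0.934] F_local [-0.1   0.27  0.99] w 0.0427 gf 0.0
t 17.58 dp [-0.2051 -0.0492  0.0547] rot [-0.2888  0.2865  1.5519]
215 274 283 179 208
```

View pics/c6.png

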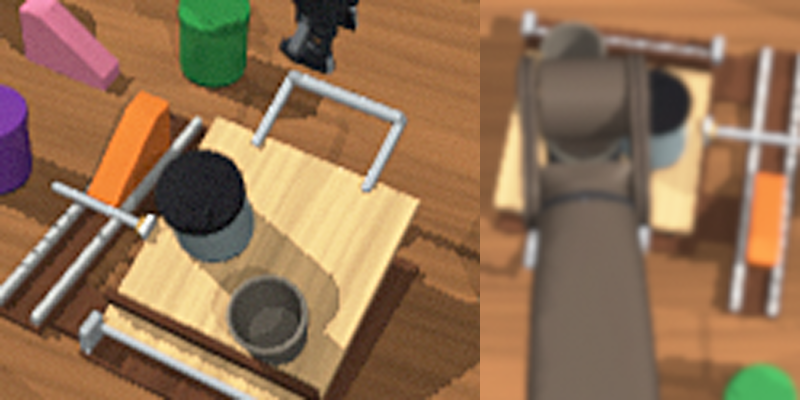

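The board stands raised, with the cup at the lip (268,320) and the canister still up the deck (205,205). The wedge is untouched in the track and the gripper is clear. Next I check the wedge's back face and the green canister's place near the track end.

```bash
python3 - <<'E'
from cup import *
print("q",bot.read_state()["q"].round(2))
T=dict(cam("top"));S=cam("scene")
h=cv2.cvtColor(T["im"],cv2.COLOR_RGB2HSV)
m=cv2.inRange(h,(9,170,150),(17,255,255));m[:170]=0;m[215:]=0;m[:,:265]=0;m[:,295:]=0
b=cv2.boxPoints(cv2.minAreaRect(np.argwhere(m)[:,::-1].astype(np.float32)))
for p in b: print(p.round(1),"z.09",L(plane(T,p,.09))[:2].round(4),"z.03",L(plane(T,p,.03))[:2].round(4))
g=cv2.inRange(h,(50,120,60),(75,255,255));ys,xs=np.nonzero(g[220:280,255:305]);ys+=220;xs+=255
for z in(0,.1):
  for p in((xs.mean(),ys.min()),(xs.mean(),ys.max())): print("green",z,L(plane(T,p,z)).round(3))
# pin ends in scene: triangulate outer end approx from crop c6
print(tri(S,(190+55/3.2-.3,130+187/3.2-.3),T,(190+(800-480)/3.2,125+140/3.2)))
E
```

```text
q [0.06 0.18 1.7  0.07 1.63 0.19]
[273.3 207.4] z.09 [-0.2605 -0.1882] z.03 [-0.2551 -0.1911]
[276.5 178.3] z.09 [-0.1484 -0.1865] z.03 [-0.1387 -0.1893]
[284.2 179.1] z.09 [-0.1478 -0.216 ] z.03 [-0.1381 -0.2199]
[281.  208.2] z.09 [-0.2599 -0.2174] z.03 [-0.2544 -0.2214]
green 0 [-0.379 -0.224  0.   ]
green 0 [-0.456 -0.233  0.   ]
green 0.1 [-0.38  -0.217  0.1  ]
green 0.1 [-0.453 -0.226  0.1  ]
(array([ 0.64687984, -0.10077865,  0.06962566]), np.float64(0.001433708392780864))
```

>>> play_rows(
  dp=[
    [-0.205,-0.0165,0.042],
    [-0.205,-0.0165,0.042],
    [-0.205,-0.0165,0.042],
    [-0.205,-0.0165,0.042],
    [-0.205,-0.0165,0.042],
    [-0.205,-0.0165,0.042],
    [-0.205,-0.0165,0.042],
    [-0.205,-0.0165,0.042],
    [-0.205,-0.0165,0.042],
    [-0.205,-0.0165,0.042],
    [-0.205,-0.0165,0.042],
    [-0.205,-0.0165,0.042],
    [-0.205,-0.0165,0.042],
    [-0.205,-0.0165,0.042],
    [-0.205,-0.0165,0.042],
    [-0.205,-0.0165,0.042],
    [-0.205,-0.0165,0.042],
    [-0.205,-0.0165,0.042],
  ],
  delta_rot=[
    [-0.289,0.2865,1.552],
    [-0.289,0.2865,1.552],
    [-0.289,0.2865,1.552],
    [-0.289,0.2865,1.552],
    [-0.289,0.2865,1.552],
    [-0.289,0.2865,1.552],
    [-0.289,0.2865,1.552],
    [-0.289,0.2865,1.552],
    [-0.289,0.2865,1.552],
    [-0.289,0.2865,1.552],
    [-0.289,0.2865,1.552],
    [-0.289,0.2865,1.552],
    [-0.289,0.2865,1.552],
    [-0.289,0.2865,1.552],
    [-0.289,0.2865,1.552],
    [-0.289,0.2865,1.552],
    [-0.289,0.2865,1.552],
    [-0.289,0.2865,1.552],
  ],
  jaw=[50,40,20,0,0,0,0,0,0,0,0,0,0,0,0,0,0,0],
  newtons=20,
)

```text
t: 19.28
tool_pos: [0.4561, -0.0466, 0.1956]
tool_rot: [3.14, 0.009, -0.134]
force: [-0.1, 0.5, 0.5]
gripper_width: -0.0002
grasp_force: 0.0
```

```bash
python3 -c "
from nav import *
st();go(F(-.295,-.205,.03),tool(push=True))"
```

```text
t 19.28 L [-0.2982 -0.2054  0.1956] zdir [-0.009 -0.001 -1.   ] F_local [-0.15  0.51  0.54] w -0.0002 gf 0.0
t 19.28 dp [ 0.0047 -0.0006  0.1656] rot [0.0014 0.0091 0.0008]
```

>>> play_rows(
  dp=[
    [0.003,0,0.03],
    [0.003,0,0.06],
    [0.003,0,0.09],
    [0.003,0,0.115],
    [0.003,0,0.135],
    [0.003,0,0.15],
    [0.003,0,0.16],
    [0.003,0,0.165],
    [0.003,0,0.165],
    [0.003,0,0.165],
  ],
  delta_rot=[
    [0,0.009,0],
    [0,0.009,0],
    [0,0.009,0],
    [0,0.009,0],
    [0,0.009,0],
    [0,0.009,0],
    [0,0.009,0],
    [0,0.009,0],
    [0,0.009,0],
    [0,0.009,0],
  ],
  jaw=[0,0,0,0,0,0,0,0,0,0],
)

```text
t: 20.12
tool_pos: [0.4583, -0.0472, 0.0315]
tool_rot: [3.14, -0.002, -0.135]
force: [-0.5, -0.2, -0.6]
gripper_width: -0.0001
grasp_force: 0.0
```

```bash
python3 -c "
from cup import *
st();s=bot.read_state()
# expected contact: pin centre at tilt .372, slope touch
for off in(-.006,0,.006):
  a=.372;x=-.11*np.cos(a)+(-.002+off)*np.sin(a);z=.032+.11*np.sin(a)+(-.002+off)*np.cos(a)
  t=np.tan(np.radians(35)); # slope: z=.09-(X-(xw-.028))*t, centre .005 above normal
  xs=x; zs=z-.005/np.cos(np.radians(35)); xw=xs+.028-(.09-zs)/t; print(off,'pin',round(x,4),round(z,4),'xw',round(xw,4),'back',round(xw-.0575,4),'tcp',round(xw-.0685,4))
"
```

```text
t 20.12 L [-0.2959 -0.2057  0.0315] zdir [ 0.002 -0.002 -1.   ] F_local [-0.51 -0.28 -0.56] w -0.0001 gf 0.0
-0.006 pin -0.1054 0.0645 xw -0.1225 back -0.18 tcp -0.191
0 pin -0.1032 0.0701 xw -0.1123 back -0.1698 tcp -0.1808
0.006 pin -0.101 0.0757 xw -0.1021 back -0.1596 tcp -0.1706
```

>>> play_rows(
  dp=[
    [0.004,0,0],
    [0.008,0,0],
    [0.012,0,0],
    [0.016,0,0],
    [0.02,0,0],
    [0.024,0,0],
    [0.028,0,0],
    [0.032,0,0],
    [0.036,0,0],
    [0.04,0,0],
    [0.044,0,0],
    [0.048,0,0],
    [0.052,0,0],
    [0.056,0,0],
    [0.06,0,0],
    [0.064,0,0],
    [0.068,0,0],
    [0.072,0,0],
    [0.076,0,0],
    [0.08,0,0],
  ],
  delta_rot=[
    [0,0,0],
    [0,0,0],
    [0,0,0],
    [0,0,0],
    [0,0,0],
    [0,0,0],
    [0,0,0],
    [0,0,0],
    [0,0,0],
    [0,0,0],
    [0,0,0],
    [0,0,0],
    [0,0,0],
    [0,0,0],
    [0,0,0],
    [0,0,0],
    [0,0,0],
    [0,0,0],
    [0,0,0],
    [0,0,0],
  ],
  jaw=[0,0,0,0,0,0,0,0,0,0,0,0,0,0,0,0,0,0,0,0],
)

```text
t: 21.78
tool_pos: [0.5373, -0.0578, 0.0309]
tool_rot: [3.14, -0.001, -0.135]
force: [0.3, 0.6, -0.1]
gripper_width: 0.0001
grasp_force: 0.4
```

```bash
cat > w.py <<'E'
from cup import *
import sys
st();S,T=tog(sys.argv[1])
h=cv2.cvtColor(S["im"],cv2.COLOR_RGB2HSV);m=cv2.inRange(h,(6,190,90),(18,255,255));m[:150]=0;m[260:]=0;m[:,:190]=0;m[:,260:]=0
m=cv2.morphologyEx(m,cv2.MORPH_OPEN,np.ones((2,2)));n,l,s,c=cv2.connectedComponentsWithStats(m)
for i in np.argsort(-s[:,4]): 
    if i and s[i,4]>30: print("scene orange",s[i],c[i].round(1))
print("cup",ccup(S))
E
python3 w.py 16
```

```text
t 21.78 L [-0.2162 -0.2056  0.0309] zdir [ 0.001 -0.002 -1.   ] F_local [ 0.2   0.63 -0.06] w 0.0001 gf 0.4
scene orange [215 169  22  26 360] [226.7 182.1]
scene orange [211 194  13  14 125] [216.1 200.4]
cup ([262, 216, 24, 28, 543], [273.8, 229.4])
```

The wedge is sliding (its thin end now reaches row 207, from 197). From vision I expect contact near TCP local x ≈ −0.18. I approach slowly.

>>> play_rows(
  dp=[
    [0.001,0,0],
    [0.002,0,0],
    [0.003,0,0],
    [0.004,0,0],
    [0.005,0,0],
    [0.006,0,0],
    [0.007,0,0],
    [0.008,0,0],
    [0.009,0,0],
    [0.01,0,0],
    [0.011,0,0],
    [0.012,0,0],
    [0.013,0,0],
    [0.014,0,0],
    [0.015,0,0],
    [0.016,0,0],
  ],
  delta_rot=[
    [0,0,0],
    [0,0,0],
    [0,0,0],
    [0,0,0],
    [0,0,0],
    [0,0,0],
    [0,0,0],
    [0,0,0],
    [0,0,0],
    [0,0,0],
    [0,0,0],
    [0,0,0],
    [0,0,0],
    [0,0,0],
    [0,0,0],
    [0,0,0],
  ],
  jaw=[0,0,0,0,0,0,0,0,0,0,0,0,0,0,0,0],
)

```text
t: 23.22
tool_pos: [0.5529, -0.0599, 0.031]
tool_rot: [3.14, -0.001, -0.135]
force: [-2.2, 1.0, 2.6]
gripper_width: -0.0
grasp_force: 1.2
```

```bash
python3 w.py 17; python3 - <<'E'
from cup import *
S=cam("scene");T=cam("top")
a=cv2.resize(S["im"][150:220,195:265],(450,450),interpolation=2);b=cv2.resize(T["im"][140:220,262:308],(259,450),interpolation=2)
cv2.imwrite("pics/c7.png",np.hstack([a,b])[...,::-1])
E
```

```text
t 23.22 L [-0.2005 -0.2056  0.031 ] zdir [ 0.001 -0.002 -1.   ] F_local [-2.31  0.69  2.63] w -0.0 gf 1.2
scene orange [214 171  20  24 321] [225.1 183.4]
scene orange [208 194  16  17 177] [214.5 201.9]
cup ([262, 216, 24, 28, 541], [273.9, 229.3])
```

View pics/c7.png

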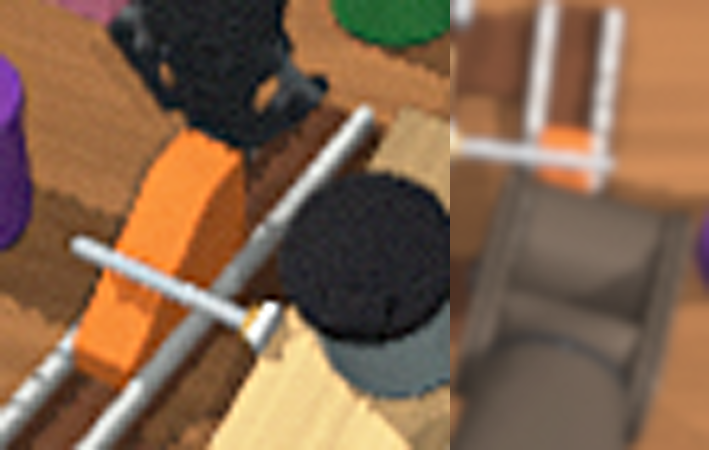

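The wedge sits in the track with the pin over its slope ((75,243)–(250,318) in the crop). The pin's shadow on the slope is still apart from it, so there is no contact yet, and about −2 N is sliding friction. I go on in small feel steps.

>>> play_rows(
  dp=[
    [0.0005,0,0],
    [0.001,0,0],
    [0.0015,0,0],
    [0.002,0,0],
    [0.0025,0,0],
    [0.003,0,0],
  ],
  delta_rot=[
    [0,0,0],
    [0,0,0],
    [0,0,0],
    [0,0,0],
    [0,0,0],
    [0,0,0],
  ],
  jaw=[0,0,0,0,0,0],
)

```text
t: 23.92
tool_pos: [0.5558, -0.0603, 0.031]
tool_rot: [3.14, -0.001, -0.135]
force: [-1.8, -0.6, 1.1]
gripper_width: 0.0003
grasp_force: 1.0
```

>>> play_rows(
  dp=[
    [0.0005,0,0],
    [0.001,0,0],
    [0.0015,0,0],
    [0.002,0,0],
    [0.0025,0,0],
    [0.003,0,0],
  ],
  delta_rot=[
    [0,0,0],
    [0,0,0],
    [0,0,0],
    [0,0,0],
    [0,0,0],
    [0,0,0],
  ],
  jaw=[0,0,0,0,0,0],
)

```text
t: 24.42
tool_pos: [0.5588, -0.0607, 0.031]
tool_rot: [3.14, -0.001, -0.135]
force: [-1.5, -0.7, 1.1]
gripper_width: 0.0
grasp_force: 0.9
```

>>> play_rows(
  dp=[
    [0.0004,0,0],
    [0.0008,0,0],
    [0.0012,0,0],
    [0.0016,0,0],
    [0.002,0,0],
  ],
  delta_rot=[
    [0,0,0],
    [0,0,0],
    [0,0,0],
    [0,0,0],
    [0,0,0],
  ],
  jaw=[0,0,0,0,0],
)

```text
t: 24.83
tool_pos: [0.5608, -0.061, 0.0309]
tool_rot: [3.14, -0.001, -0.135]
force: [-0.8, 0.4, 0.9]
gripper_width: -0.0003
grasp_force: 0.8
```

>>> play_rows(
  dp=[
    [0.0004,0,0],
    [0.0008,0,0],
    [0.0012,0,0],
    [0.0016,0,0],
    [0.002,0,0],
  ],
  delta_rot=[
    [0,0,0],
    [0,0,0],
    [0,0,0],
    [0,0,0],
    [0,0,0],
  ],
  jaw=[0,0,0,0,0],
)

```text
t: 25.25
tool_pos: [0.5627, -0.0613, 0.031]
tool_rot: [3.14, -0.001, -0.135]
force: [-1.1, -0.2, -0.2]
gripper_width: -0.0002
grasp_force: 0.8
```

>>> play_rows(
  dp=[
    [0.0004,0,0],
    [0.0008,0,0],
    [0.0012,0,0],
    [0.0016,0,0],
    [0.002,0,0],
  ],
  delta_rot=[
    [0,0,0],
    [0,0,0],
    [0,0,0],
    [0,0,0],
    [0,0,0],
  ],
  jaw=[0,0,0,0,0],
)

```text
t: 25.67
tool_pos: [0.5647, -0.0615, 0.031]
tool_rot: [3.14, -0.001, -0.135]
force: [-1.4, 0.4, 0.1]
gripper_width: -0.0003
grasp_force: 0.7
```

>>> play_rows(
  dp=[
    [0.0003,0,0],
    [0.0006,0,0],
    [0.0009,0,0],
    [0.0012,0,0],
    [0.0015,0,0],
  ],
  delta_rot=[
    [0,0,0],
    [0,0,0],
    [0,0,0],
    [0,0,0],
    [0,0,0],
  ],
  jaw=[0,0,0,0,0],
)

```text
t: 26.08
tool_pos: [0.5662, -0.0617, 0.0309]
tool_rot: [3.14, -0.001, -0.135]
force: [-2.1, -1.1, -0.8]
gripper_width: -0.0001
grasp_force: 0.6
```

>>> play_rows(
  dp=[
    [0.0003,0,0],
    [0.0006,0,0],
    [0.0009,0,0],
    [0.0012,0,0],
  ],
  delta_rot=[
    [0,0,0],
    [0,0,0],
    [0,0,0],
    [0,0,0],
  ],
  jaw=[0,0,0,0],
)

```text
t: 26.42
tool_pos: [0.5674, -0.0619, 0.031]
tool_rot: [3.14, -0.001, -0.135]
force: [-1.3, 0.8, -0.2]
gripper_width: 0.0001
grasp_force: 0.6
```

>>> play_rows(
  dp=[
    [0.0003,0,0],
    [0.0006,0,0],
    [0.0009,0,0],
    [0.0012,0,0],
    [0.0015,0,0],
  ],
  delta_rot=[
    [0,0,0],
    [0,0,0],
    [0,0,0],
    [0,0,0],
    [0,0,0],
  ],
  jaw=[0,0,0,0,0],
)

```text
t: 26.83
tool_pos: [0.5689, -0.0621, 0.031]
tool_rot: [3.14, -0.001, -0.135]
force: [-2.0, -0.3, -1.2]
gripper_width: -0.0003
grasp_force: 0.5
```

>>> play_rows(
  dp=[
    [0.0003,0,0],
    [0.0006,0,0],
    [0.0009,0,0],
    [0.0012,0,0],
    [0.0012,0,0],
  ],
  delta_rot=[
    [0,0,0],
    [0,0,0],
    [0,0,0],
    [0,0,0],
    [0,0,0],
  ],
  jaw=[0,0,0,0,0],
)

```text
t: 27.25
tool_pos: [0.5701, -0.0623, 0.031]
tool_rot: [3.14, -0.001, -0.135]
force: [-0.4, 0.2, 0.1]
gripper_width: 0.0001
grasp_force: 0.4
```

>>> play_rows(
  dp=[
    [0.0003,0,0],
    [0.0006,0,0],
    [0.0009,0,0],
    [0.0012,0,0],
    [0.0015,0,0],
  ],
  delta_rot=[
    [0,0,0],
    [0,0,0],
    [0,0,0],
    [0,0,0],
    [0,0,0],
  ],
  jaw=[0,0,0,0,0],
)

```text
t: 27.67
tool_pos: [0.5715, -0.0625, 0.031]
tool_rot: [3.14, -0.001, -0.135]
force: [-0.7, 0.3, -0.4]
gripper_width: -0.0
grasp_force: 0.5
```

```bash
python3 w.py 18
```

```text
t 27.67 L [-0.1817 -0.2056  0.031 ] zdir [ 0.001 -0.002 -1.   ] F_local [-0.73  0.22 -0.4 ] w -0.0 gf 0.5
scene orange [213 175  19  20 255] [223.1 184.8]
scene orange [205 193  19  21 243] [212.8 203.2]
cup ([262, 216, 24, 28, 538], [273.9, 229.4])
```

>>> play_rows(
  dp=[
    [0.0003,0,0],
    [0.0006,0,0],
    [0.0009,0,0],
    [0.0012,0,0],
    [0.0015,0,0],
    [0.0018,0,0],
  ],
  delta_rot=[
    [0,0,0],
    [0,0,0],
    [0,0,0],
    [0,0,0],
    [0,0,0],
    [0,0,0],
  ],
  jaw=[0,0,0,0,0,0],
)

```text
t: 28.27
tool_pos: [0.5733, -0.0627, 0.031]
tool_rot: [3.14, -0.001, -0.135]
force: [-0.7, 0.5, -0.4]
gripper_width: 0.0003
grasp_force: 0.5
```

>>> play_rows(
  dp=[
    [0.0003,0,0],
    [0.0006,0,0],
    [0.0009,0,0],
    [0.0012,0,0],
    [0.0015,0,0],
    [0.0018,0,0],
  ],
  delta_rot=[
    [0,0,0],
    [0,0,0],
    [0,0,0],
    [0,0,0],
    [0,0,0],
    [0,0,0],
  ],
  jaw=[0,0,0,0,0,0],
)

```text
t: 28.77
tool_pos: [0.5751, -0.063, 0.031]
tool_rot: [3.14, -0.001, -0.135]
force: [-1.1, 0.4, 0.0]
gripper_width: -0.0004
grasp_force: 0.6
```

>>> play_rows(
  dp=[
    [0.0003,0,0],
    [0.0006,0,0],
    [0.0009,0,0],
    [0.0012,0,0],
    [0.0015,0,0],
    [0.0018,0,0],
  ],
  delta_rot=[
    [0,0,0],
    [0,0,0],
    [0,0,0],
    [0,0,0],
    [0,0,0],
    [0,0,0],
  ],
  jaw=[0,0,0,0,0,0],
)

```text
t: 29.27
tool_pos: [0.5769, -0.0632, 0.031]
tool_rot: [3.14, -0.001, -0.135]
force: [-1.3, 1.0, 0.0]
gripper_width: 0.0001
grasp_force: 0.6
```

>>> play_rows(
  dp=[
    [0.0003,0,0],
    [0.0006,0,0],
    [0.0009,0,0],
    [0.0012,0,0],
    [0.0015,0,0],
    [0.0018,0,0],
  ],
  delta_rot=[
    [0,0,0],
    [0,0,0],
    [0,0,0],
    [0,0,0],
    [0,0,0],
    [0,0,0],
  ],
  jaw=[0,0,0,0,0,0],
)

```text
t: 29.77
tool_pos: [0.5769, -0.0632, 0.031]
tool_rot: [3.14, 0.004, -0.135]
force: [-8.6, 0.8, 6.3]
gripper_width: -0.0001
grasp_force: 4.3
```

Contact: the TCP stopped dead and the force jumped to 8.6 N. I ease back at once to a light press.

>>> play_rows(
  dp=[
    [-0.0008,0,0],
    [-0.0013,0,0],
    [-0.0013,0,0],
  ],
  delta_rot=[
    [0,0,0],
    [0,0,0],
    [0,0,0],
  ],
  jaw=[0,0,0],
)

```text
t: 30.02
tool_pos: [0.5771, -0.0632, 0.031]
tool_rot: [3.14, -0.0, -0.135]
force: [-3.4, 0.9, 1.2]
gripper_width: 0.0002
grasp_force: 1.9
```

```bash
python3 w.py 19
```

```text
t 30.02 L [-0.176  -0.2055  0.031 ] zdir [ 0.    -0.002 -1.   ] F_local [-3.47  0.4   1.16] w 0.0002 gf 1.9
scene orange [204 193  20  23 268] [212.3 203.6]
scene orange [213 176  18  19 231] [222.4 185.1]
cup ([262, 216, 25, 28, 540], [273.9, 229.4])
```

A light press of about 3 N now, and the wedge is touching. I let go by drawing straight back, then up.

>>> play_rows(
  dp=[
    [-0.0004,0,0],
    [-0.0008,0,0],
    [-0.0015,0,0],
    [-0.003,0,0],
    [-0.006,0,0],
    [-0.012,0,0],
    [-0.02,0,0],
    [-0.03,0,0],
    [-0.03,0,-0.02],
    [-0.03,0,-0.05],
    [-0.03,0,-0.08],
    [-0.03,0,-0.11],
    [-0.04,0,-0.14],
    [-0.06,0,-0.17],
    [-0.08,0,-0.2],
    [-0.08,0,-0.2],
    [-0.08,0,-0.2],
  ],
  delta_rot=[
    [0,0,0],
    [0,0,0],
    [0,0,0],
    [0,0,0],
    [0,0,0],
    [0,0,0],
    [0,0,0],
    [0,0,0],
    [0,0,0],
    [0,0,0],
    [0,0,0],
    [0,0,0],
    [0,0,0],
    [0,0,0],
    [0,0,0],
    [0,0,0],
    [0,0,0],
  ],
  jaw=[0,0,0,0,0,0,0,0,0,0,0,0,0,0,0,0,0],
)

```text
t: 31.53
tool_pos: [0.4979, -0.0522, 0.2335]
tool_rot: [3.139, -0.006, -0.135]
force: [-0.3, -0.3, -0.4]
gripper_width: 0.0
grasp_force: 0.0
```

```bash
python3 w.py 20; python3 - <<'E'
from cup import *
S=cam("scene");T=cam("top")
a=cv2.resize(S["im"][145:245,195:315],(480,400),interpolation=2);b=cv2.resize(T["im"][130:210,255:305],(250,400),interpolation=2)
cv2.imwrite("pics/c8.png",np.hstack([a,b])[...,::-1])
f=lambda k:cv2.imread(f"scene_{k}.png")[140:255,195:320].astype(int)
for k in(19,15):
    d=np.abs(f(20)-f(k)).sum(2)>75;print(k,"board/cup/canister region diff",d[30:,40:].sum(), "wedge",d[30:,:40].sum())
E
```

```text
t 31.53 L [-0.256  -0.2053  0.2335] zdir [ 0.006 -0.003 -1.   ] F_local [-0.22 -0.29 -0.38] w 0.0 gf 0.0
scene orange [204 193  20  23 269] [212.3 203.7]
scene orange [213 176  18  19 237] [222.3 185.2]
cup ([262, 216, 24, 28, 541], [273.9, 229.4])
19 board/cup/canister region diff 1493 wedge 121
15 board/cup/canister region diff 168 wedge 624
```

View pics/c8.png

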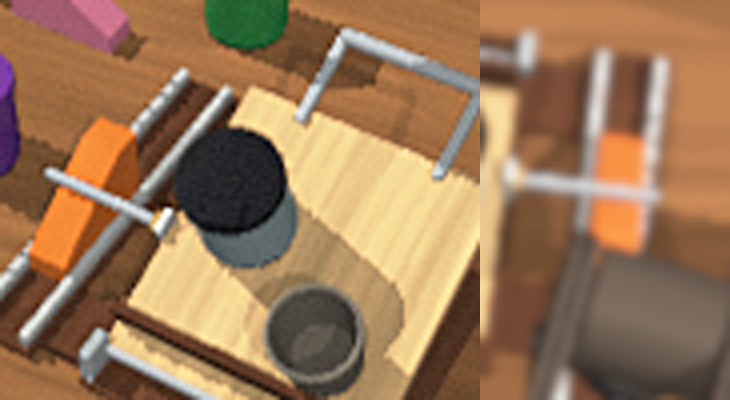

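The final picture shows the cup at the lip (315,330), the canister still up the deck (235,195), and the board raised. The wedge lies under the pin at (105,200) and did not move on release; the gripper is clear. I hand in.

```bash
python3 -c "
from workcell import bot
print(bot.hand_in())"
```

```text
the job is handed in; nothing more can be done
None
```

I've handed the job in: the cup slipped to the lip at about 0.37 rad with the canister still holding, the board stands there and the wedge was left against the pin with no shift seen on release; the press peaked briefly at 8.6 N, above the few newtons allowed, before I eased it to about 3 N.

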